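Rehang the gate spring of the vial lane

ROBOT

A 6-joint arm with a two-finger parallel gripper is mounted at the origin on a cart in front of the work surface, level with it; the furniture and walls round the work are solid. World frame = base frame: x ahead of the robot, y to its left, z up, the work surface at z = 0. Lengths are in m, angles in rad, forces in N, time in s.
With the tool pointing down it reaches from about 0.35 to 0.725 m from the base axis. Payload 6 kg.
Tool frame: the origin (TCP) lies midway between the tips of the shut fingers; the grasp point (between the pads) lies 19 mm behind it; z points along the fingers, y is the line along which they close (so a half turn about z gives the same grasp; the last joint's range is limited). The gripper opens to 85 mm and grips with 20 to 120 N. Pads are 22 mm wide; open, the fingers measure 114 mm over their backs; the gripper's body (76 mm by 85 mm) begins 54 mm behind the grasp point. The pads swing forward as they close: fully open they stand 13 mm farther back than shut.
Start: joints at [1.533, 0.04, 0.085, 0, -1.615, -0.334], TCP at [0.218, 0.559, 0.231] pointing down, gripper open.
Joint ranges: [-2.56, 2.56], [-1.29, 2.01], [-1.08, 1.49], [-3.29, 1.98], [-2.81, -0.18], [-2.99, 2.99]. Speed limits (rad/s): [2.57, 2.57, 3.01, 3.14, 3.14, 3.14].

INTERFACE

Orientations are given as a unit quaternion [x, y, z, w].
In Python, from rig import env gives the robot as it stands.
- The arm moves only by the shell command python3 -m handwheel 'ROWS' [FORCE]. ROWS is a JSON object whose one key "increments" holds a list that holds one entry, the list of rows, each a list of 7 numbers: the turn, a rotation vector about the tool's x, y, z in units of 8 degrees (1.0 is 8 degrees), then the shift along the tool's x, y, z in units of 40 mm (1.0 is 40 mm), then the opening, from 0 (shut) to 1 (fully open). In form: {"increments": [[[ax, ay, az, tx, ty, tz, hand], ...]]}. A call has 1 to 20 rows; each row shifts and turns the commanded pose from where the row before left it, along the tool's axes as they then stand; what a row does not reach is not made up. A row lasts 1/10 s, in which the tool goes at most 50 mm and 8.59 degrees, less where a joint would pass 70% of its speed; a pose out of reach is approached as far as the arm can. A call is refused whole if a number of a shift passes 1 or a number of a turn 1, either way. A call with a gripper value outside its range is refused whole. The fingers move at their own pace and stop on an object; FORCE is the grip in N (left out, the last holds). Time passes only in rows, so rows that do not move let the fingers close. It gives the time, the measured TCP pose, the force, the opening and the grip force at its end, in the units of the state.
- env.observe(): the state, without advancing time (a new reading comes with each control period).
- env.snapshot(name): name is "scene" or "top" or "wrist"; returns the picture (420x560x3 uint8, red, green, blue); there is no depth.
- env.camera_model(name): a dict with "fx", "fy", "cx", "cy" (pixels), "origin" and "attitude" of the camera in the world. Camera axes: x right, y up, looking along -z (the intrinsics and any distortion apply to the point x, -y, -z); pixel columns grow to the right and rows downward; lengths in m; the calibration is good to about 2 mm. A picture is of the moment at which its call begins: read the wrist's pose just before it. camera_model takes no time and is no camera call; for the wrist camera it gives the pose at the moment of the call.
- env.finish_job(): hands the job in; it is judged then, once.
The state is a dict: "t": time; "joints": joint angles; "dq": joint speeds; "tau": joint torques, N m; "eef_pos": TCP position; "orientation": TCP orientation; "contact_force": force on the tool from outside, world axes, zero at the start; "wrist_torque": the same for the moment, N m; "width": opening from 0.0 (shut) to 1.0 (fully open); "grip_force": force on a finger pad.
Only numpy, scipy, OpenCV 4.12 (cv2) and the standard library are available. Lean on these libraries where they do the work, as an engineer would, in place of code of your own. Each camera call takes 0.05 s, during which the arm holds its last target. There are 200 camera calls.

TASK

The spring that keeps the blue gate of the vial lane shut has come off. Take the orange spring puller, put its tip into the red eye at the end of the spring, stretch the spring past the brass anchor post and let its hook catch behind the post, so that the spring draws the gate shut. Keep the fingers off the spring hook, leave the vials standing where they are, and finally lay the puller flat in the steel tray.

Things in the scene. Friction and masses are not known exactly. Their poses are not given: they have to be found in the camera images.
- lane: Vial lane: fixed aluminium plate 155 x 200 x 10 mm; along its back a white channel (44 mm high over the worktop) with three vials (65 mm high), a blue gate at its -y end, spring and brass post in front. Origin: underside, centre. x away from the robot across the channel, y along it, from gate to post. Gate shut, the spring pin is at (-20, -66, 30) mm, the post at (-20, 63, 30) mm.
- gate (a joint): Blue gate arm 112 mm long, top 46 mm over the worktop, turning freely on an upright pivot at (-50, -75) mm in the lane's frame. 0 = shut against its stop (arm along lane +x); grows to 0.5 rad as it opens (clockwise from above). Slightly open at the start. The spring's near end hangs on it 30 mm from the pivot: pulling the spring towards lane +y shuts it.
- spring_pin (a point): Pin on the gate arm about which the near end of the spring swings, 30 mm above the worktop. It moves with the gate.
- spring_swing (a joint): Swing of the spring about the pin, relative to the gate arm: 0 = at right angles to the arm (gate shut: along lane +y, straight at the post). Positive = counter-clockwise from above, to the lane's front (-x), where it hangs at the start. Very light friction; the spring always stays level, 30 mm above the worktop.
- spring_stretch (a joint): Stretch of the spring along its length: 0 slack, grows as it is pulled outwards, stop at 0.062 m. 230 N per m (7.6 N at 33 mm, 12 N at 52 mm). Let go, it springs back. Hooked on the post with the gate shut it reads 0.033.
- hook: Wire end of the spring (4.4 mm thick, steel) with a red pull eye outermost. Origin: centre of the eye, 112 mm from the spring pin when slack, 30 mm above the worktop. x outwards along the spring, y to its left seen from above, z up. The eye is a flat level ring, bore 16 mm, outside 24 mm, 4 mm thick, free beneath down to the base plate (10 mm). Stretch past the post: 0.049 to 0.058 m.
- hook_seat (a point): Where the post's axis lies in the hook when seated: 16 mm inwards of the eye's centre. The hook is a level J: long leg at hook y = +10 mm, bow of 7.8 mm inside radius next to the eye, short leg at y = -10 mm ending at x = -25 mm. To hook it: stretch until the short leg's end is farther out than the post, swing towards -y until the post is between the legs, then let back.
- anchor_post (a point): Fixed upright brass post of the lane, 8 mm in diameter with a 13 mm head at 37 to 41 mm above the worktop. This point lies on its axis at the height of the spring wire, 30 mm above the worktop.
- puller: Spring puller lying on the worktop, 0.12 kg. Orange handle with black ribs, 100 mm long, 18 mm wide, 26 mm high; a 6 mm steel rod leaves its front end near the top (axis 20.5 mm above the underside) and turns straight down into a round 6 mm tip. Origin: centre of the handle's underside; grip there, from above, across the 18 mm. x points along the handle to the tip, z up.
- puller_tip (a point): Lower end of the puller's tip, 100 mm ahead (+x) of the puller's origin and level with the handle's underside. The straight downturned part above it is 18 mm long.
- tray: Shallow open steel tray fixed on the worktop, 240 x 130 mm outside (x by y), 14 mm high, walls and floor 3 mm. Origin: centre of its underside; x along its length.
- vial_a: Small vial with a blue cap standing in the lane, 29 mm in diameter, 55 mm high; origin at the centre of its underside.
- vial_b: Small brown vial with a red cap standing in the lane, 29 mm in diameter, 55 mm high; origin at the centre of its underside.
- vial_d: Small brown vial with a dark green cap standing in the lane, 29 mm in diameter, 55 mm high; origin at the centre of its underside.
Not all that is in view belongs to the job. There is more than one size of the puller; the one meant has the size given above.

How it is judged:
On the way, in this order (a step that is already met when the one before it is completed fails the run):
1. the spring is stretched by at least 25 mm with the puller's tip in its eye (value of joint spring_stretch above 0.025 m and horizontal distance between puller_tip and hook below 0.012 m and height (world z) of puller_tip below 0.031 m), for 0.1 s.
2. the hook is caught on the post, the gate is shut and the puller's tip is out of the eye (value of joint spring_stretch between 0.027 and 0.039 m and horizontal distance between hook and anchor_post between 0.011 and 0.021 m and value of joint gate below 0.06 rad and distance between puller_tip and hook above 0.025 m), for 0.2 s.
At the end, for the whole second after the job is handed in: Hook caught on the post (stretch 27 to 39 mm, eye 11 to 21 mm from the post's axis), gate shut (within 0.06 rad), puller at rest, flat (within 0.1 rad) on the tray's floor (underside 0 to 8 mm over the tray's underside), handle centre and tip inside the tray's walls (value of joint spring_stretch between 0.027 and 0.039 m and horizontal distance between hook and anchor_post between 0.011 and 0.021 m and value of joint gate below 0.06 rad and linear speed of puller below 0.02 m/s and x of puller in the frame of tray between -0.115 and 0.115 m and y of puller in the frame of tray between -0.06 and 0.06 m and x of puller_tip in the frame of tray between -0.118 and 0.118 m and y of puller_tip in the frame of tray between -0.063 and 0.063 m and z of puller in the frame of tray between 0 and 0.008 m and angle between puller's own z axis and vertical below 0.1 rad); the robot touches nothing.
It fails at once if the fingers press on the spring's hook or eye (over 1 N) (contact force between the fingers and hook above 1 N).
It fails at once if a vial is shoved by over 40 mm or tipped (distance of any of vial_a, vial_b, vial_d from where it was at the start of the episode above 0.04 m or angle between any of vial_a, vial_b, vial_d's own z axis and vertical above 0.5 rad).
It also fails if it takes over 45 s, if anything falls off the work surface, if the arm or the gripper's body presses on something with over 40 N, if the wrist force passes 120 N, or if a joint passes its speed limit or range.

## Working session

There is one attempt and no reset: what is moved stays moved. The work goes in short steps, Python scripts to look and compute and a shell command to move; the robot and the scene stay as the last step left them, time stands still between calls to the robot, and variables do not carry over. Pictures are saved under pics/ and viewed, at most 10 in all, crops included, and the job is handed in when it is done.

```bash
mkdir -p pics; ls; python3 - <<'E'
from rig import env
import cv2,json
for n in("scene","top"):
    im=env.snapshot(n); cv2.imwrite(f"pics/{n}0.png",im[:,:,::-1]); print(n,env.camera_model(n))
print(env.observe())
E
```

```text
pics
scene {'fx': 387.6653006869616, 'fy': 387.6653006869616, 'cx': 272.2114638325274, 'cy': 211.3250874044809, 'origin': array([ 0.00375534, -0.48346237,  0.6944172 ]), 'attitude': array([ 0.40723197, -0.15543218, -0.30650525,  0.84620181])}
top {'fx': 427.4555495889896, 'fy': 427.4555495889896, 'cx': 279.05413647774725, 'cy': 209.99473473373052, 'origin': array([0.43089234, 0.14581877, 1.02913927]), 'attitude': array([-0.02572523,  0.0348377 ,  0.70675997, -0.70612669])}
{'t': 0.1, 'joints': array([ 1.53270906e+00,  4.07698949e-02,  8.39051364e-02, -3.75845344e-04,
       -1.61545912e+00, -3.33735747e-01]), 'dq': array([-5.48894008e-05,  1.53749292e-04,  2.15264461e-03,  5.87772510e-04,
        2.15493875e-04,  5.91203195e-04]), 'tau': array([-5.20979069e-03, -3.69340754e+01,  3.48280978e+01,  6.95200548e+00,
       -4.60832103e-03, -4.28920558e-06]), 'eef_pos': array([0.21780467, 0.55877155, 0.23037173]), 'orientation': array([ 9.82769394e-01, -1.84834248e-01, -7.32002911e-05,  7.83097586e-04]), 'contact_force': array([-0.0614956 ,  0.47308533, -1.10056138]), 'wrist_torque': array([-0.03208607, -0.00393642, -0.00454847]), 'grip_force': 0.0, 'width': 0.9977349342556087}
```

View pics/top0.png

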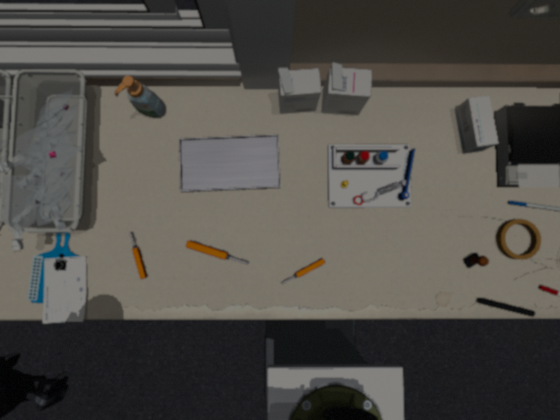

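View pics/scene0.png

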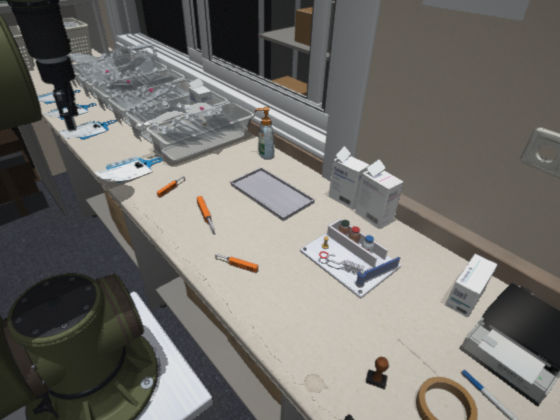

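The top view shows three orange pullers: at (138,260), (207,250) and (310,268). The middle one looks like the 100 mm one. The tray is at (230,163) and the lane at (370,175), with its eye near (358,200), the post at (345,184) and the gate at (407,175).

```bash
cat > h.py <<'E'
from rig import env
import cv2,numpy as np
from scipy.spatial.transform import Rotation as R
def cast(cm,uv,z):
    uv=np.atleast_2d(np.asarray(uv,float))
    d=np.c_[(uv[:,0]-cm["cx"])/cm["fx"],-(uv[:,1]-cm["cy"])/cm["fy"],-np.ones(len(uv))]
    d=R.from_quat(cm["attitude"]).apply(d); o=np.asarray(cm["origin"])
    return o+d*((z-o[2])/d[:,2])[:,None]
def proj(cm,P):
    p=R.from_quat(cm["attitude"]).inv().apply(np.atleast_2d(P)-cm["origin"])
    return np.c_[cm["cx"]+cm["fx"]*p[:,0]/-p[:,2],cm["cy"]+cm["fy"]*p[:,1]/p[:,2]]
def blobs(im,lo,hi,amin,box=None):
    hsv=cv2.cvtColor(im,cv2.COLOR_RGB2HSV)
    m=cv2.inRange(hsv,np.array(lo),np.array(hi))
    if box: 
        k=np.zeros_like(m);k[box[1]:box[3],box[0]:box[2]]=1;m*=k
    n,l,s,c=cv2.connectedComponentsWithStats(m)
    return [(c[i],s[i,4],cv2.minAreaRect(np.argwhere(l==i)[:,::-1].astype(np.float32))) for i in range(1,n) if s[i,4]>=amin]
E
python3 - <<'E'
from h import *
np.set_printoptions(precision=4,suppress=True)
im=cv2.imread("pics/top0.png")[:,:,::-1].copy(); cm=env.camera_model("top")
for c,a,r in blobs(im,(5,150,100),(20,255,255),60,(120,220,340,300)):
    w=cast(cm,cv2.boxPoints(r),.026); print("orange",c,a,cast(cm,c,.026)[0],[np.linalg.norm(w[i]-w[i+1])*1e3 for i in(0,1)])
for nm,lo,hi,z in(("red",(0,120,80),(6,255,255),.03),("red2",(174,120,80),(180,255,255),.03),("yel",(18,120,100),(32,255,255),.041),("blue",(105,120,40),(125,255,255),.046)):
    for c,a,r in blobs(im,lo,hi,4,(325,140,420,212)): print(nm,c,a,r,cast(cm,c,z)[0])
sc=cv2.resize(im[135:215,320:425],None,fx=7,fy=7,interpolation=cv2.INTER_CUBIC)
cv2.imwrite("pics/lane0.png",sc[:,:,::-1])
# tray: 
g=cv2.cvtColor(im,cv2.COLOR_RGB2GRAY);print(cast(cm,[(180,138),(278,136),(280,187),(181,192)],.014))
E
```

```text
orange [206.1613 249.5699] 279 [0.4245 0.3029 0.026 ] [np.float64(15.368853666048183), np.float64(96.12730435091046)]
orange [138.3974 263.1126] 151 [0.3934 0.4595 0.026 ] [np.float64(11.058199523023523), np.float64(72.15378543223247)]
orange [309.9679 267.5321] 156 [0.3824 0.061  0.026 ] [np.float64(72.10661178437253), np.float64(11.679604624341687)]
red [367. 158.] 7 ((367.0000305175781, 158.00001525878906), (1.4142134189605713, 4.242640495300293), 45.0) [ 0.6407 -0.0764  0.03  ]
red [354.5714 200.    ] 7 ((354.6891784667969, 200.1351318359375), (6.082762718200684, 1.64398992061615), 80.53767395019531) [ 0.5403 -0.0451  0.03  ]
red [361.3333 201.8333] 6 ((361.4615173339844, 201.80767822265625), (1.1094003915786743, 3.605551242828369), 33.690067291259766) [ 0.5359 -0.061   0.03  ]
red2 [364.6744 154.5814] 43 ((364.6000061035156, 154.3000030517578), (6.708203315734863, 7.155416965484619), 26.56505012512207) [ 0.6489 -0.071   0.03  ]
yel [344.1538 183.4615] 26 ((344.0, 183.5), (5.0, 6.0), 90.0) [ 0.578  -0.0193  0.041 ]
blue [381.9231 152.3077] 13 ((381.8846435546875, 152.42308044433594), (3.348937749862671, 8.558396339416504), 60.2551155090332) [ 0.6509 -0.1082  0.046 ]
blue [407.6182 175.7545] 110 ((407.3269348144531, 173.86538696289062), (4.510671138763428, 49.02903366088867), 11.309932708740234) [ 0.5954 -0.1671  0.046 ]
blue [382.5    158.6667] 6 ((382.5, 158.5), (1.0, 5.0), 90.0) [ 0.6358 -0.1092  0.046 ]
[[0.6924 0.3713 0.014 ]
 [0.6978 0.135  0.014 ]
 [0.5733 0.1303 0.014 ]
 [0.5612 0.3665 0.014 ]]
```

View pics/lane0.png

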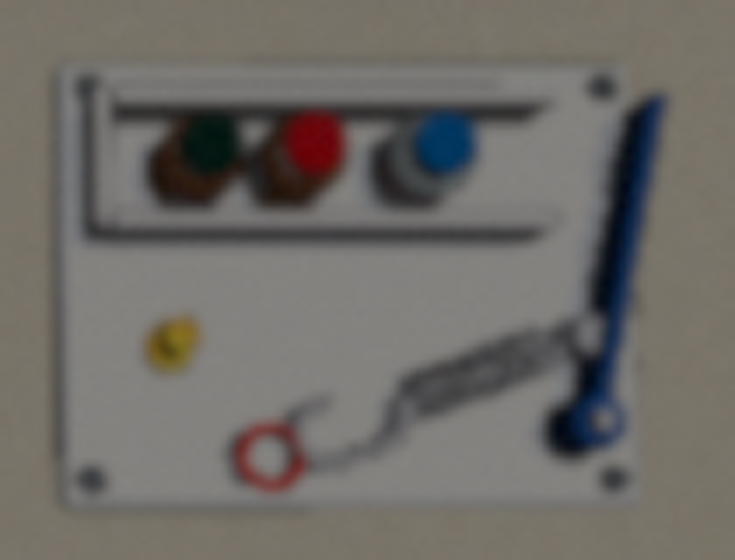

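The crop shows the post head at about (173,343), the pivot at (600,420) and the eye at (268,457). The gate is slightly open, and the vials stand inside the channel. The middle puller measures 96 x 15 mm, so it is the one to use. Its tip points right.

```bash
cat >> h.py <<'E'
np.set_printoptions(precision=4,suppress=True)
def yaw(o): 
    x=R.from_quat(o["orientation"]).as_matrix()[:,0]; return np.degrees(np.arctan2(x[1],x[0]))
def plan(xyz,yw=None,o=None):
    "turn about tool z first (units of 8deg), then shift in tool axes (units of 40mm)"
    o=o or env.observe(); y0=yaw(o); yw=y0 if yw is None else yw
    t=-((yw-y0+180)%360-180); A=R.from_quat(o["orientation"])*R.from_euler("z",t,degrees=True)
    print("t",o["t"],"pos",o["eef_pos"],"yaw",y0,"turn u",t/8,"shift u",A.inv().apply(np.array(xyz)-o["eef_pos"])/.04)
E
python3 - <<'E'
from h import *
cm=env.camera_model("wrist");o=env.observe();T=R.from_quat(o["orientation"])
print("cam in tool",T.inv().apply(cm["origin"]-o["eef_pos"]),"look",T.inv().apply(R.from_quat(cm["attitude"]).apply([0,0,-1])),cm["fx"],cm["cx"],cm["cy"])
ct=env.camera_model("top")
f=lambda X,Y:(320+(X+.5)/7-.5,135+(Y+.5)/7-.5)
for n,p,z in(("post",(174,343),.041),("pivot",(602,420),.046),("eye",(268,457),.03),("pin",(590,333),.034)):print(n,cast(ct,f(*p),z)[0])
print("plate",cast(ct,[f(62,68),f(638,503),f(62,507),f(628,68)],.01))
im=cv2.imread("pics/top0.png")[:,:,::-1].copy()
c,a,r=blobs(im,(5,150,100),(20,255,255),200,(120,220,340,300))[0]
w=cast(ct,cv2.boxPoints(r),.026);print(w)
e=max([(w[1]-w[0]),(w[2]-w[1])],key=np.linalg.norm);e*=-np.sign(e[1]);y=np.degrees(np.arctan2(e[1],e[0]));print("puller yaw",y)
plan(list(cast(ct,c,.026)[0][:2])+[.2],y)
E
```

```text
cam in tool [ 0.0701  0.0005 -0.1426] look [-0.2715 -0.0017  0.9624] 322.7583336261789 283.74972008568125 211.63881768921178
post [ 0.5777 -0.0199  0.041 ]
pivot [ 0.5512 -0.1611  0.046 ]
eye [ 0.5406 -0.0529  0.03  ]
pin [ 0.5822 -0.1616  0.034 ]
plate [[ 0.6786  0.0124  0.01  ]
 [ 0.5269 -0.184   0.01  ]
 [ 0.5256  0.0142  0.01  ]
 [ 0.6789 -0.1847  0.01  ]]
[[0.4324 0.3509 0.026 ]
 [0.447  0.3463 0.026 ]
 [0.4167 0.2551 0.026 ]
 [0.4021 0.2598 0.026 ]]
puller yaw -108.40909610655025
t 0.1 pos [0.2178 0.5588 0.2304] yaw -21.302937840424107 turn u 10.888269783265768 shift u [ 4.4355 -6.9221  0.7667]
```

```bash
python3 -m handwheel '{"increments": [[[0,0,0.99,0,0,0,0.6],[0,0,0.99,0,0,0,0.6],[0,0,0.99,0,0,0,0.6],[0,0,0.99,0,0,0,0.6],[0,0,0.99,0,0,0,0.6],[0,0,0.99,0,0,0,0.6],[0,0,0.99,0,0,0,0.6],[0,0,0.99,0,0,0,0.6],[0,0,0.99,0,0,0,0.6],[0,0,0.99,0,0,0,0.6],[0,0,0.99,0,0,0,0.6]]]}'
python3 -m handwheel '{"increments": [[[0,0,0,0.4,-0.77,0.08,0.6],[0,0,0,0.4,-0.77,0.08,0.6],[0,0,0,0.4,-0.77,0.08,0.6],[0,0,0,0.4,-0.77,0.08,0.6],[0,0,0,0.4,-0.77,0.08,0.6],[0,0,0,0.4,-0.77,0.08,0.6],[0,0,0,0.4,-0.77,0.08,0.6],[0,0,0,0.4,-0.77,0.08,0.6],[0,0,0,0.4,-0.77,0.08,0.6],[0,0,0,0,0,0,0.6],[0,0,0,0,0,0,0.6]]]}'
cat > look.py <<'E'
from h import *
import sys,pickle
o=env.observe();cm=env.camera_model("wrist");im=env.snapshot("wrist")
cv2.imwrite(f"pics/{sys.argv[1]}.png",im[:,:,::-1]);pickle.dump((o,cm),open(f"pics/{sys.argv[1]}.pkl","wb"))
print(o["t"],o["eef_pos"],yaw(o))
E
python3 look.py w1
python3 - <<'E'
from h import *
import pickle
o,cm=pickle.load(open("pics/w1.pkl","rb"));im=cv2.imread("pics/w1.png")[:,:,::-1].copy()
for c,a,r in blobs(im,(5,150,60),(20,255,255),200):
    w=cast(cm,cv2.boxPoints(r),.026);print(c,a,r,w,[np.linalg.norm(w[i]-w[i+1])*1e3 for i in(0,1)])
E
```

```text
t: 1.2
eef_pos: [0.2178, 0.5588, 0.2307]
orientation: [-0.583, 0.813, -0.0, -0.0]
contact_force: [-0.2, -0.5, -0.5]
width: 0.604
grip_force: 0.0
t: 2.3
eef_pos: [0.4357, 0.3341, 0.202]
orientation: [-0.584, 0.812, -0.0, -0.0]
contact_force: [-1.2, 0.8, 0.6]
width: 0.601
grip_force: 0.0
2.3 [0.4357 0.3341 0.202 ] -108.51958115279376
[283.835 155.217] 1691 ((283.5, 156.0), (100.0, 17.0), 90.0) [[0.4185 0.2532 0.026 ]
 [0.4034 0.2583 0.026 ]
 [0.4335 0.3506 0.026 ]
 [0.45   0.3451 0.026 ]] [np.float64(15.963073068820881), np.float64(97.10940784764303)]
```

View pics/w1.png

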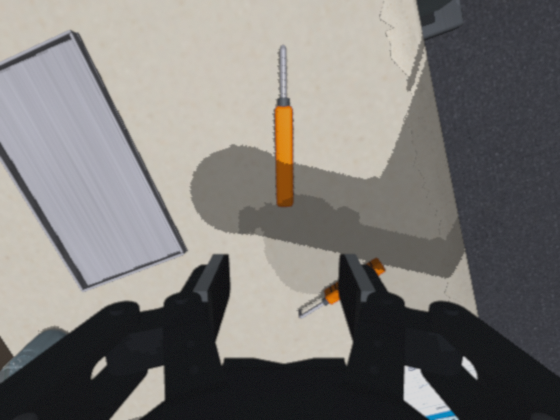

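The wrist picture shows the puller centred at about (283,156). Its handle ends are at rows 106 and 206, and the tip's end is near (282,46).

```bash
python3 - <<'E'
from h import *
import pickle
o,cm=pickle.load(open("pics/w1.pkl","rb"))
tip=cast(cm,(282.5,45),.0205)[0];back=cast(cm,(284.5,206.5),.02)[0];front=cast(cm,(283.5,97),.026)[0];of=cast(cm,(283.5,106),.026)[0]
d=tip-back;print(tip,back,front,of,"len",np.linalg.norm(tip-back),"orange",np.linalg.norm(of-back),"col",np.linalg.norm(front-back),"yaw",np.degrees(np.arctan2(d[1],d[0])))
u=d[:2]/np.linalg.norm(d[:2]);c=tip[:2]-.103*u;print("origin from tip",c,"from back",back[:2]+.05*u)
c=(c+back[:2]+.05*u)/2
plan(list(c)+[.005],np.degrees(np.arctan2(d[1],d[0])))
E
```

```text
[0.395  0.2052 0.0205] [0.4415 0.3502 0.02  ] [0.4084 0.2482 0.026 ] [0.4109 0.2558 0.026 ] len 0.15230209894500496 orange 0.09941462974768552 col 0.10738155322187055 yaw -107.78068632808854
origin from tip [0.4264 0.3033] from back [0.4262 0.3026]
t 2.35 pos [0.4353 0.3347 0.2022] yaw -108.45031460343952 turn u -0.08370353441887346 shift u [ 0.8234 -0.0295  4.9295]
```

```bash
python3 -m handwheel '{"increments": [[[0,0,-0.08,0.41,0,0.5,0.6],[0,0,0,0.41,-0.03,0.5,0.6],[0,0,0,0,0,0.7,0.6],[0,0,0,0,0,0.7,0.6],[0,0,0,0,0,0.7,0.6],[0,0,0,0,0,0.7,0.6],[0,0,0,0,0,0.6,0.6],[0,0,0,0,0,0.35,0.6],[0,0,0,0,0,0.2,0.6],[0,0,0,0,0,0,0.6],[0,0,0,0,0,0,0.6]]]}'
python3 -m handwheel '{"increments": [[[0,0,0,0,0,0,0],[0,0,0,0,0,0,0],[0,0,0,0,0,0,0],[0,0,0,0,0,0,0],[0,0,0,0,0,0,0],[0,0,0,0,0,0,0],[0,0,0,0,0,0,0],[0,0,0,0,0,0,0]]]}' 100
python3 - <<'E'
from h import *
plan([.4263,.303,.12],-90)
E
```

```text
t: 3.45
eef_pos: [0.4268, 0.3039, 0.0057]
orientation: [-0.59, 0.808, 0.0, 0.001]
contact_force: [-0.2, 0.1, 0.4]
width: 0.6
grip_force: 0.0
t: 4.25
eef_pos: [0.4269, 0.3037, 0.0057]
orientation: [-0.589, 0.808, 0.0, 0.001]
contact_force: [-1.1, -0.5, 5.3]
width: 0.184
grip_force: 99.1
t 4.25 pos [0.4269 0.3037 0.0057] yaw -107.77204687429557 turn u -2.221505859286946 shift u [ 0.0149  0.0114 -2.8573]
```

```bash
python3 -m handwheel '{"increments": [[[0,0,0,0,0,-0.3,0],[0,0,0,0,0,-0.6,0],[0,0,0,0,0,-0.6,0],[0,0,0,0,0,-0.6,0],[0,0,-0.74,0,0,-0.6,0],[0,0,-0.74,0,0,0,0],[0,0,-0.74,0,0,0,0],[0,0,0,0,0,0,0],[0,0,0,0,0,0,0]]]}' 100
python3 - <<'E'
from h import *
plan([.540,.06,.11],-90)
E
```

```text
t: 5.15
eef_pos: [0.4263, 0.3031, 0.1125]
orientation: [-0.706, 0.708, -0.0, -0.0]
contact_force: [-0.3, 0.4, -0.5]
width: 0.185
grip_force: 98.3
t 5.15 pos [0.4263 0.3031 0.1125] yaw -90.18313048494547 turn u -0.022891310618184946 shift u [ 6.0765 -2.8434  0.0635]
```

```bash
python3 -m handwheel '{"increments": [[[0,0,0,0.3,-0.15,0,0],[0,0,0,0.7,-0.3,0,0],[0,0,0,0.7,-0.3,0,0],[0,0,0,0.7,-0.3,0,0],[0,0,0,0.7,-0.3,0,0],[0,0,0,0.7,-0.35,0,0],[0,0,0,0.7,-0.35,0,0],[0,0,0,0.7,-0.35,0,0],[0,0,0,0.6,-0.3,0,0],[0,0,0,0.28,-0.14,0,0],[0,0,0,0,0,0,0],[0,0,0,0,0,0,0]]]}' 100
python3 look.py w2
```

```text
t: 6.35
eef_pos: [0.5397, 0.0599, 0.1123]
orientation: [-0.707, 0.708, 0.0, -0.0]
contact_force: [-0.9, -0.4, -0.4]
width: 0.185
grip_force: 98.3
6.35 [0.5397 0.0599 0.1123] -90.09186777864134
```

View pics/w2.png

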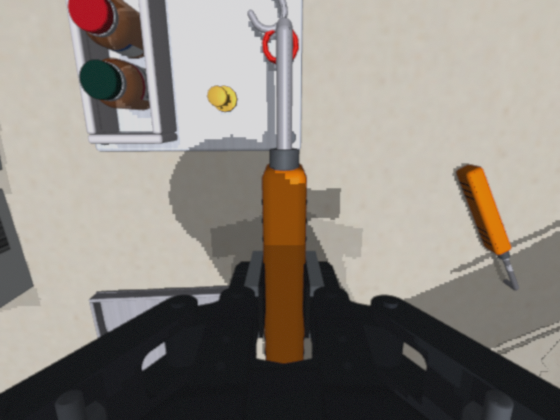

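The puller hangs straight in the fingers. The rod end is at (284,20), the red eye at (280,45) and the post head at (217,96).

```bash
cat > eye.py <<'E'
from h import *
import pickle,sys
n=sys.argv[1];o,cm=pickle.load(open(f"pics/{n}.pkl","rb"));im=cv2.imread(f"pics/{n}.png")[:,:,::-1].copy()
hsv=cv2.cvtColor(im,cv2.COLOR_RGB2HSV);m=cv2.inRange(hsv,np.array((0,170,80)),np.array((4,255,255)))|cv2.inRange(hsv,np.array((176,170,80)),np.array((180,255,255)))
m[:,:180]=0; m[:, 400:]=0
p=np.argwhere(m)[:,::-1].astype(np.float32)
c,r=cv2.minEnclosingCircle(p);e=cast(cm,c,.031)[0];print("red n",len(p),c,r,"eye",e,"diam mm",2e3*r*np.linalg.norm(cast(cm,(c[0]+1,c[1]),.031)[0]-e))
for c,a,rr in blobs(im,(20,130,90),(32,255,255),30,(180,0,300,300)): print("post head",c,a,rr,cast(cm,c,.041)[0])
E
python3 eye.py w2; python3 - <<'E'
from h import *
import pickle
o,cm=pickle.load(open("pics/w2.pkl","rb"))
T=R.from_quat(o["orientation"])
uz=o["eef_pos"][2]-.0057
for n,p,z in(("rodend",(284,19),uz+.0205),("back",(284,361),uz+.02),("front",(284,166),uz+.026),("backL",(265,361),uz+.02),("backR",(303,361),uz+.02),("posttop",(217,96),.041),("plate",(101,150),.01),("plateR",(301,150),.01)):
    P=cast(cm,p,z)[0];print(n,P,"tool",T.inv().apply(P-o["eef_pos"]))
E
```

```text
red n 247 (279.6529846191406, 44.91044616699219) 18.26886749267578 eye [ 0.5432 -0.0553  0.031 ] diam mm 22.98226854687203
post head [221.9961  97.6641] 518 ((221.5, 98.0), (24.0, 27.0), 90.0) [ 0.5793 -0.0233  0.041 ]
rodend [ 0.5406 -0.044   0.1271] tool [ 0.1039 -0.001  -0.0148]
back [0.5407 0.1005 0.1266] tool [-0.0406 -0.001  -0.0143]
front [0.5406 0.0069 0.1326] tool [ 0.0529 -0.001  -0.0203]
backL [0.5497 0.1004 0.1266] tool [-0.0406 -0.01   -0.0143]
backR [0.5317 0.1005 0.1266] tool [-0.0406  0.0081 -0.0143]
posttop [ 0.5824 -0.0243  0.041 ] tool [ 0.0841 -0.0429  0.0713]
plate [0.6774 0.0116 0.01  ] tool [ 0.0481 -0.1379  0.1023]
plateR [0.5278 0.0118 0.01  ] tool [0.0481 0.0118 0.1023]
```

```bash
python3 -m handwheel '{"increments": [[[0,0,0,0.18,-0.03,0.2,0],[0,0,0,0.18,-0.035,0.4,0],[0,0,0,0,0,0.5,0],[0,0,0,0,0,0.3,0],[0,0,0,0,0,0.14,0],[0,0,0,0,0,0,0],[0,0,0,0,0,0,0]]]}' 100
python3 look.py w3; python3 eye.py w3; python3 - <<'E'
import cv2
im=cv2.imread("pics/w3.png");cv2.imwrite("pics/w3c.png",cv2.resize(im[0:200,150:400],None,fx=3,fy=3,interpolation=cv2.INTER_CUBIC))
E
```

```text
t: 7.1
eef_pos: [0.5429, 0.0458, 0.0517]
orientation: [0.707, -0.707, 0.0, -0.0]
contact_force: [-0.3, -0.9, -0.4]
width: 0.182
grip_force: 98.3
7.1 [0.5429 0.0458 0.0517] -89.99356678952678
red n 676 (286.56005859375, 48.039581298828125) 26.34882164001465 eye [ 0.5428 -0.0558  0.031 ] diam mm 24.236394173676242
post head [207.5171 118.1706] 967 ((207.0, 118.5), (31.0, 40.0), 90.0) [ 0.5789 -0.0247  0.041 ]
```

View pics/w3c.png

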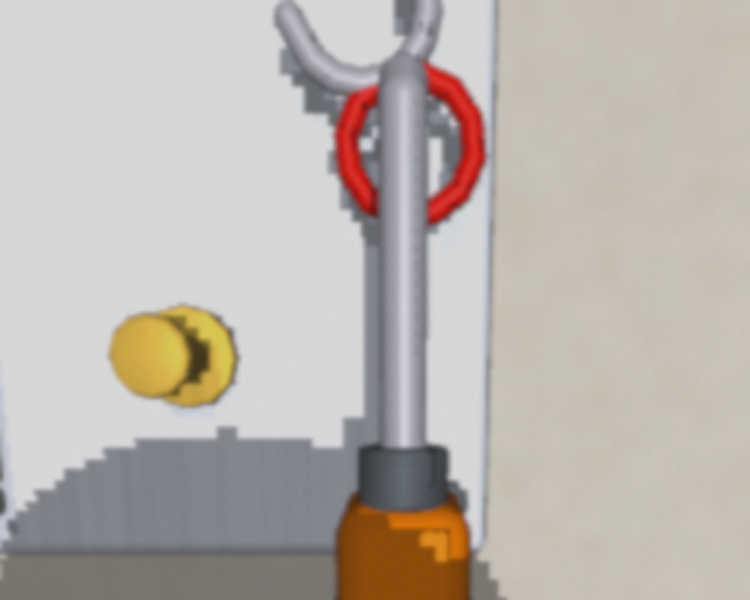

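The rod (u≈284, end at v≈19) is over the eye (circle centre at 286.6,48). After parallax the tip is within about 1 mm of the eye's centre, so I descend.

```bash
python3 -m handwheel '{"increments": [[[0,0,0,0,0.025,0.15,0],[0,0,0,0,0,0.2,0],[0,0,0,0,0,0.2,0],[0,0,0,0,0,0.1,0],[0,0,0,0,0,0,0],[0,0,0,0,0,0,0]]]}' 100
python3 look.py w4; python3 eye.py w4; python3 - <<'E'
from h import *
import pickle
for n,v in(("w3",19),):
    o,cm=pickle.load(open(f"pics/{n}.pkl","rb"));P=cast(cm,(284.2,v),o["eef_pos"][2]+.0148)[0];print(P,"tip",P+[0,.003,0])
E
```

```text
t: 7.75
eef_pos: [0.5415, 0.0455, 0.0249]
orientation: [-0.707, 0.707, -0.0, -0.0]
contact_force: [0.3, -0.2, -0.1]
width: 0.187
grip_force: 98.3
7.75 [0.5415 0.0455 0.0249] -90.01954223456758
red n 1217 (283.1983642578125, 32.648563385009766) 33.160133361816406 eye [ 0.5428 -0.0561  0.031 ] diam mm 25.19983688365279
post head [195.935 118.613] 1000 ((197.5, 118.5), (37.0, 35.0), 90.0) [ 0.5757 -0.0247  0.041 ]
[ 0.5439 -0.0581  0.0665] tip [ 0.5439 -0.0551  0.0665]
```

View pics/w4.png

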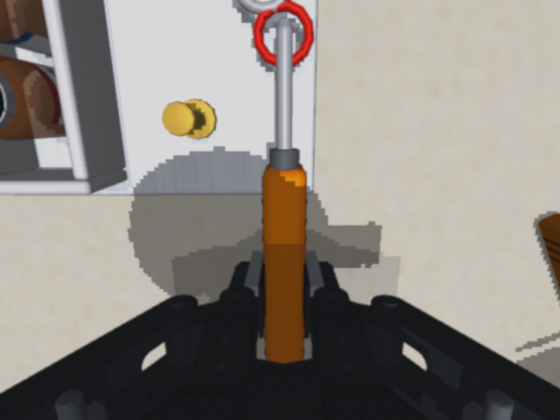

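The tip is down inside the ring: the rod end at (284,20) lies within the red circle, centre (283,33). Next I work out the pull waypoints.

```bash
python3 - <<'E'
from h import *
import pickle
for n,p in(("w2",(217,96)),("w3",(200,118)),("w4",(179,118.5))):
    o,cm=pickle.load(open(f"pics/{n}.pkl","rb"));print(n,"post",cast(cm,p,.041)[0])
o,cm=pickle.load(open("pics/w4.pkl","rb"))
print("rod end w4",cast(cm,(284.5,18),.0249+.0148)[0]+[0,.003,0])
for r,v in(("w2",(101,150)),("w4",(314,191)),("w3",(150+485/3,550/3))):
    o,cm=pickle.load(open(f"pics/{r}.pkl","rb"));print("plate corner",r,cast(cm,v,.01)[0])
o=env.observe();off=np.array([.001,-.1009])
pin=np.array([.582,-.1540]);cur=o["eef_pos"][:2]+off
for a,rad in((20,120),(18,145),(18,170),(12,170),(6,170),(0,170),(0,160),(0,150),(0,145)):
    t=pin+rad/1e3*np.array([-np.sin(np.radians(a)),np.cos(np.radians(a))]);d=t-cur;cur=t
    print(a,rad,t,"tx",-d[1]/.04,"ty",-d[0]/.04)
E
```

```text
w2 post [ 0.5824 -0.0243  0.041 ]
w3 post [ 0.5823 -0.0248  0.041 ]
w4 post [ 0.5821 -0.0248  0.041 ]
rod end w4 [ 0.5424 -0.0557  0.0397]
plate corner w2 [0.6774 0.0116 0.01  ]
plate corner w4 [0.5276 0.0098 0.01  ]
plate corner w3 [0.5279 0.0114 0.01  ]
20 120 [ 0.541  -0.0412] tx -0.35248374030447516 ty 0.044094523685239695
18 145 [ 0.5372 -0.0161] tx -0.6285020092122062 ty 0.0941261746321781
18 170 [0.5295 0.0077] tx -0.5944103226844716 ty 0.19313562148434438
12 170 [0.5467 0.0123] tx -0.11513710886427164 ty -0.4296975401180486
6 170 [0.5642 0.0151] tx -0.06959075219648697 ty -0.4393787170879515
0 170 [0.582 0.016] tx -0.023281944684838685 ty -0.4442459688875272
0 160 [0.582 0.006] tx 0.2500000000000002 ty -0.0
0 150 [ 0.582 -0.004] tx 0.2500000000000002 ty -0.0
0 145 [ 0.582 -0.009] tx 0.1250000000000001 ty -0.0
```

```bash
python3 -m handwheel '{"increments": [[[0,0,0,-0.17,0.02,0,0],[0,0,0,-0.18,0.02,0,0],[0,0,0,-0.21,0.03,0,0],[0,0,0,-0.21,0.03,0,0],[0,0,0,-0.21,0.035,0,0],[0,0,0,-0.2,0.06,0,0],[0,0,0,-0.2,0.07,0,0],[0,0,0,-0.2,0.065,0,0],[0,0,0,0,0,0,0],[0,0,0,0,0,0,0],[0,0,0,0,0,0,0]]]}' 120
python3 look.py w5; python3 eye.py w5; python3 - <<'E'
from h import *
plan([.5295-.001,.0077+.1009,.0255],-90)
im=cv2.imread("pics/w5.png");t=env.snapshot("top")[135:215,320:425,::-1]
cv2.imwrite("pics/w5c.png",np.hstack([cv2.resize(im,(400,300)),cv2.resize(t,(394,300),interpolation=cv2.INTER_CUBIC)]))
E
```

```text
t: 8.9
eef_pos: [0.5282, 0.1071, 0.0248]
orientation: [-0.707, 0.707, -0.001, -0.002]
contact_force: [3.4, -10.8, -2.7]
width: 0.176
grip_force: 121.1
8.9 [0.5282 0.1071 0.0248] -90.00414207728801
red n 885 (280.74462890625, 16.688840866088867) 31.95901107788086 eye [ 0.5305 -0.      0.031 ] diam mm 24.05599799401428
t 8.95 pos [0.5283 0.1071 0.0248] yaw -90.01032944286574 turn u -0.0012911803582156267 shift u [-0.0387 -0.0061 -0.017 ]
```

View pics/w5c.png

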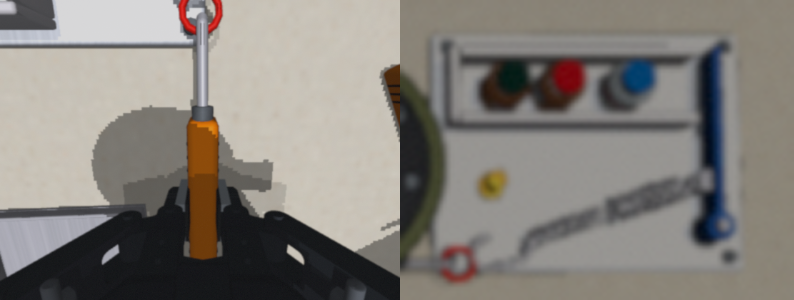

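The wrist half shows the ring pulled by the tip, at (201,15). The top half shows the gate shut at (715,130), the spring stretched at about 18° in front of the post, and the vials in place. Now I add a little stretch and swing over to the post's line.

```bash
python3 -m handwheel '{"increments": [[[0,0,0,-0.09,0.025,0,0],[0,0,0,-0.05,-0.16,0,0],[0,0,0,-0.045,-0.165,0,0],[0,0,0,-0.04,-0.17,0,0],[0,0,0,-0.033,-0.17,0,0],[0,0,0,-0.027,-0.17,0,0],[0,0,0,-0.02,-0.17,0,0],[0,0,0,-0.012,-0.17,0,0],[0,0,0,-0.004,-0.17,0,0],[0,0,0,0,0,0,0],[0,0,0,0,0,0,0]]]}' 120
python3 look.py w6; python3 eye.py w6; python3 - <<'E'
from h import *
plan([.5822-.001,.019+.1009,.0255],-90)
im=cv2.imread("pics/w6.png");t=env.snapshot("top")[135:215,320:425,::-1]
cv2.imwrite("pics/w6c.png",np.hstack([cv2.resize(im,(400,300)),cv2.resize(t,(394,300),interpolation=cv2.INTER_CUBIC)]))
E
```

```text
t: 10.1
eef_pos: [0.5802, 0.1189, 0.0241]
orientation: [-0.707, 0.708, -0.001, -0.003]
contact_force: [0.9, -12.8, -0.4]
width: 0.179
grip_force: 121.3
10.1 [0.5802 0.1189 0.0241] -90.0927197503384
red n 858 (288.2087707519531, 16.517465591430664) 31.830020904541016 eye [0.5795 0.0119 0.031 ] diam mm 23.868922605672125
t 10.15 pos [0.5802 0.1189 0.0242] yaw -90.08918980748228 turn u -0.011148725935285597 shift u [-0.025  -0.0253 -0.0319]
```

View pics/w6c.png

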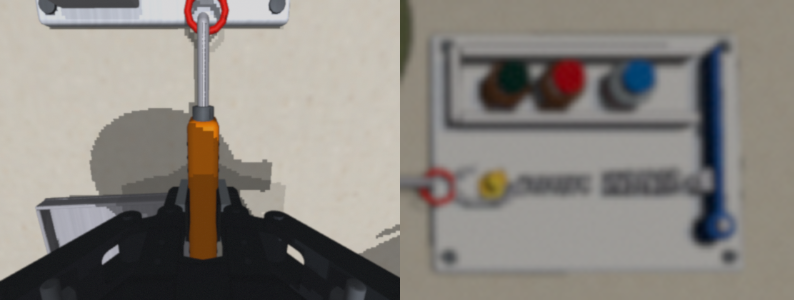

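The post, about (492,184) in the top half, is on the spring's axis between the legs, and the force fits about 55 mm of stretch. I let it back.

```bash
python3 -m handwheel '{"increments": [[[0,0,0,0,-0.04,0,0],[0,0,0,0.08,0,0,0],[0,0,0,0.1,0,0,0],[0,0,0,0.1,0,0,0],[0,0,0,0.1,0,0,0],[0,0,0,0.1,0,0,0],[0,0,0,0.1,0,0,0],[0,0,0,0.07,0,0,0],[0,0,0,0,0,0,0],[0,0,0,0,0,0,0]]]}' 120
python3 look.py w7; python3 eye.py w7; python3 - <<'E'
from h import *
im=cv2.imread("pics/w7.png");t=env.snapshot("top")[135:215,320:425,::-1]
cv2.imwrite("pics/w7c.png",np.hstack([cv2.resize(im,(400,300)),cv2.resize(t,(394,300),interpolation=cv2.INTER_CUBIC)]))
E
```

```text
t: 11.2
eef_pos: [0.5824, 0.0947, 0.0249]
orientation: [-0.707, 0.707, -0.0, -0.001]
contact_force: [-0.4, -8.2, -0.7]
width: 0.177
grip_force: 117.4
11.2 [0.5824 0.0947 0.0249] -90.03953178163547
red n 1232 (284.0, 31.0) 32.756778717041016 eye [ 0.5834 -0.0075  0.031 ] diam mm 24.889004987742563
post head [284.5299  14.209 ] 134 ((284.38238525390625, 14.47058391571045), (20.858062744140625, 8.973817825317383), 14.03624439239502) [ 0.5832 -0.0104  0.041 ]
```

View pics/w7c.png

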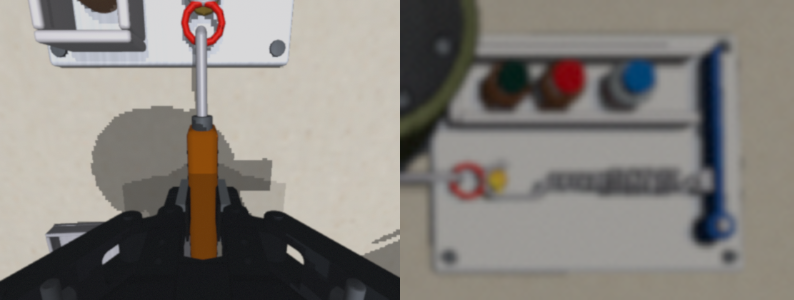

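The hook is seated round the post: the ring is at (203,22) in the wrist half and touches the post head. The tip still holds some tension, so I ease in to the eye's centre.

```bash
python3 -m handwheel '{"increments": [[[0,0,0,0.06,0,0,0],[0,0,0,0.06,0,0,0],[0,0,0,0.03,0,0,0],[0,0,0,0,0,0,0],[0,0,0,0,0,0,0]]]}' 120
python3 look.py w8; python3 eye.py w8; python3 - <<'E'
from h import *
import cv2
im=cv2.imread("pics/w8.png");cv2.imwrite("pics/w8c.png",cv2.resize(im[0:150,200:370],None,fx=4,fy=4,interpolation=cv2.INTER_CUBIC))
E
```

```text
t: 11.8
eef_pos: [0.5834, 0.0931, 0.0255]
orientation: [0.707, -0.707, -0.001, -0.003]
contact_force: [-1.3, 9.0, 0.6]
width: 0.173
grip_force: 120.3
11.8 [0.5834 0.0931 0.0255] -89.93910852458781
red n 1170 (287.5, 30.22881317138672) 33.213287353515625 eye [ 0.5832 -0.0094  0.031 ] diam mm 25.192038290269558
post head [279.9865  15.9459] 74 ((279.0, 16.5), (11.0, 8.0), 90.0) [ 0.5859 -0.0115  0.041 ]
```

View pics/w8c.png

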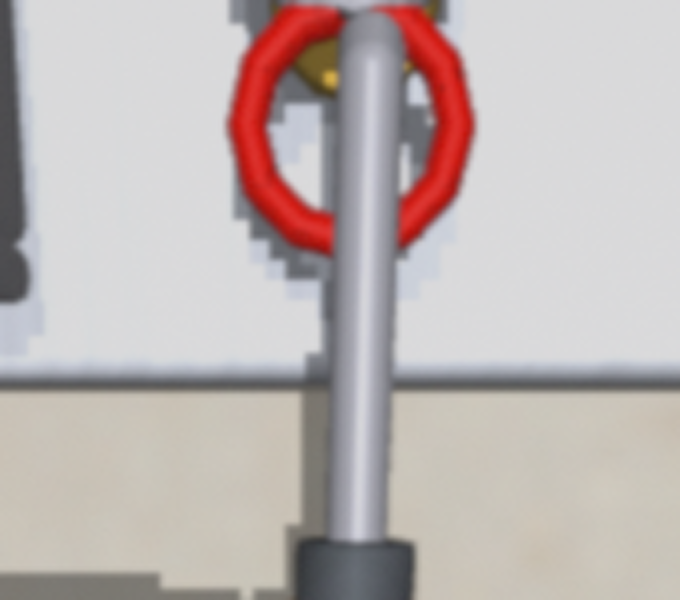

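```bash
for i in 1 2; do python3 -m handwheel '{"increments": [[[0,0,0,0,0,0,0]]]}' 120 | egrep "eef|contact"; done
python3 look.py w9; python3 eye.py w9; python3 - <<'E'
from h import *
import pickle
for n in("w2","w4","w6","w7","w8","w9"):
    im=cv2.imread(f"pics/{n}.png")[:,:,::-1].copy();o,cm=pickle.load(open(f"pics/{n}.pkl","rb"))
    hsv=cv2.cvtColor(im,cv2.COLOR_RGB2HSV);m=cv2.inRange(hsv,np.array((5,150,60)),np.array((20,255,255)))
    m[:,:255]=0;m[:,315:]=0;n_,l,s,c=cv2.connectedComponentsWithStats(m);i=1+np.argmax(s[1:,4]);w=[s[i,1],np.ptp(np.where(l[s[i,1]+15]==i)),np.ptp(np.where(l[s[i,1]+60]==i))]
    print(n,"handle front row, widths",w,c[i],o["eef_pos"],o["contact_force"],o["wrist_torque"])
E
```

```text
eef_pos: [0.5834, 0.0931, 0.0255]
contact_force: [-0.7, 9.3, -1.1]
eef_pos: [0.5834, 0.0932, 0.0255]
contact_force: [-1.1, 8.3, 0.3]
12.05 [0.5834 0.0932 0.0255] -89.93444674283633
red n 1167 (287.0, 30.27118682861328) 32.98888397216797 eye [ 0.5834 -0.0093  0.031 ] diam mm 25.021641462178692
post head [279.9865  15.9459] 74 ((279.0, 16.5), (11.0, 8.0), 90.0) [ 0.5859 -0.0114  0.041 ]
w2 handle front row, widths [np.int32(165), np.int64(42), np.int64(41)] [283.8975 262.3804] [0.5397 0.0599 0.1123] [-0.8642 -0.4107 -0.4282] [-0.0419  0.0837 -0.0209]
w4 handle front row, widths [np.int32(166), np.int64(42), np.int64(40)] [283.9266 262.5638] [0.5415 0.0455 0.0249] [ 0.3106 -0.1772 -0.0659] [ 0.0595  0.0014 -0.0123]
w6 handle front row, widths [np.int32(165), np.int64(42), np.int64(41)] [283.9287 261.92  ] [0.5802 0.1189 0.0241] [  0.8857 -12.7905  -0.3999] [-4.2096  0.002   0.1097]
w7 handle front row, widths [np.int32(176), np.int64(42), np.int64(40)] [283.6928 268.7334] [0.5824 0.0947 0.0249] [-0.3863 -8.2022 -0.7174] [-2.3415 -0.0376 -0.0236]
w8 handle front row, widths [np.int32(151), np.int64(43), np.int64(40)] [284.8757 253.5419] [0.5834 0.0931 0.0255] [-1.2695  8.9793  0.5612] [ 2.8814  0.2186 -0.134 ]
w9 handle front row, widths [np.int32(151), np.int64(43), np.int64(40)] [284.8766 253.5268] [0.5834 0.0932 0.0255] [-1.1319  8.3326  0.2783] [ 2.8643  0.1915 -0.0802]
```

```bash
python3 - <<'E'
from h import *
import pickle
for n,v in(("w4",18),("w6",20),("w7",38),("w8",3.2)):
    o,cm=pickle.load(open(f"pics/{n}.pkl","rb"));z=o["eef_pos"][2]+.0148
    P=cast(cm,(284,v),z)[0];im=cv2.imread(f"pics/{n}.png")
    print(n,"rod end",P,"tip rel tcp y",P[1]+.003-o["eef_pos"][1])
    g=im[0:60,284].astype(int).sum(1)//3;print(g[:60:2])
E
```

```text
w4 rod end [ 0.5425 -0.0587  0.0397] tip rel tcp y -0.10123918802784201
[108 116 104  82  68  57 123 141 135 136 147 147 148 163 177 197 203 204
 205 205 204 204 205 205 205 206 206 206 206 207]
w6 rod end [0.5811 0.0152 0.0389] tip rel tcp y -0.10068842189205095
[136 137 135 117 108 181 201 201 193 149 148 147 152 167 183 199 187 187
 187 187 188 188 188 191 195 193 193 206 194 192]
w7 rod end [ 0.5834 -0.0032  0.0397] tip rel tcp y -0.09489440873886763
[186 190 150 121  80  77  81  81  80  76  62 135 204 205 205 205 207 215
 173 144 145 145 149 157 171 170 176 176 177 177]
w8 rod end [ 0.5845 -0.0156  0.0403] tip rel tcp y -0.10569293384633996
[176 107  64  64  69  80  86  88  92 122 127  98  92 101 102 105 113 113
 111 110 112 112 114 113 114 115 115 112 116 118]
```

```bash
python3 -m handwheel '{"increments": [[[0,0,0,-0.06,0,0,0],[0,0,0,-0.04,0,0,0],[0,0,0,0,0,0,0],[0,0,0,0,0,0,0]]]}' 120
python3 look.py w10; python3 eye.py w10; python3 - <<'E'
from h import *
im=cv2.imread("pics/w10.png");print((im[0:60,284].astype(int).sum(1)//3)[::2]); print(env.observe()["contact_force"])
E
```

```text
t: 12.5
eef_pos: [0.5829, 0.0939, 0.0251]
orientation: [-0.707, 0.707, -0.0, 0.0]
contact_force: [-0.0, 2.3, 0.9]
width: 0.172
grip_force: 120.3
12.5 [0.5829 0.0939 0.0251] -90.01406458705132
red n 1182 (285.5, 28.516948699951172) 32.94651794433594 eye [ 0.5833 -0.0091  0.031 ] diam mm 24.97573992675621
post head [279.0227  14.2159] 88 ((278.0, 14.0), (12.0, 10.0), 90.0) [ 0.5856 -0.0112  0.041 ]
[103  74  80  64  81  91  91  97 117 118 104  99 107 107 107 112 114 114
 116 114 117 118 118 118 119 119 118 120 122 123]
[0.0299 1.2162 1.0791]
```

```bash
python3 -m handwheel '{"increments": [[[0,0,0,-0.06,0,0,0],[0,0,0,-0.04,0,0,0],[0,0,0,0,0,0,0],[0,0,0,0,0,0,0]]]}' 120
python3 look.py w11; python3 eye.py w11; python3 - <<'E'
from h import *
im=cv2.imread("pics/w11.png");print((im[0:60,284].astype(int).sum(1)//3)[::2]); print(env.observe()["contact_force"])
E
```

```text
t: 12.95
eef_pos: [0.5827, 0.0974, 0.025]
orientation: [-0.707, 0.707, -0.0, -0.0]
contact_force: [1.1, -0.6, 1.2]
width: 0.174
grip_force: 120.2
12.95 [0.5827 0.0974 0.025 ] -90.02866314066941
red n 941 (285.1157531738281, 20.09646224975586) 32.1663703918457 eye [ 0.5833 -0.0085  0.031 ] diam mm 24.22760262597749
post head [282.0201   3.906 ] 149 ((285.5, 5.5), (11.0, 27.0), 90.0) [ 0.5844 -0.0108  0.041 ]
[ 82  83  82  90  97  95  87  98 126 129 116 110 113 114 114 115 115 115
 117 118 116 117 117 117 118 119 119 122 123 124]
[-1.296  -0.6915  1.0511]
```

The force is gone and the tip is at the eye's centre (y ≈ -0.0086), 16 mm from the post as it should be when seated. I lift it out.

```bash
python3 -m handwheel '{"increments": [[[0,0,0,0,0,-0.15,0],[0,0,0,0,0,-0.25,0],[0,0,0,0,0,-0.3,0],[0,0,0,0,0,-0.4,0],[0,0,0,0,0,-0.5,0],[0,0,0,0,0,-0.5,0],[0,0,0,0,0,-0.4,0],[0,0,0,0,0,0,0],[0,0,0,0,0,0,0]]]}' 120
python3 look.py w12; python3 eye.py w12
python3 - <<'E'
from h import *
t=env.snapshot("top")[135:215,320:425,::-1]
im=cv2.imread("pics/w12.png")
cv2.imwrite("pics/w12c.png",np.hstack([cv2.resize(im,(400,300)),cv2.resize(t,(394,300),interpolation=cv2.INTER_CUBIC)]))
# tray corners from first top picture
g=cv2.cvtColor(cv2.imread("pics/top0.png"),cv2.COLOR_BGR2HSV)
ct=env.camera_model("top");w=cast(ct,[(180,138),(278,136),(280,187),(181,192)],.014);print("tray centre",w.mean(0))
d=(w[0]+w[3]-w[1]-w[2]);print("tray x yaw",np.degrees(np.arctan2(d[1],d[0])),np.linalg.norm(d)/2)
E
```

```text
t: 13.9
eef_pos: [0.5826, 0.0978, 0.1249]
orientation: [-0.707, 0.707, 0.0, 0.0]
contact_force: [-0.4, -0.2, -2.4]
width: 0.177
grip_force: 120.4
13.9 [0.5826 0.0978 0.1249] -90.02499804479956
red n 166 (283.1216125488281, 63.121620178222656) 17.164718627929688 eye [ 0.5842 -0.0087  0.031 ] diam mm 23.123269161608714
post head [280.0481  33.6635] 104 ((279.5742492675781, 33.75742721557617), (6.666749477386475, 18.109676361083984), 5.710593223571777) [ 0.5861 -0.0243  0.041 ]
tray centre [0.6312 0.2508 0.014 ]
tray x yaw 92.11843434500382 0.23643140775952912
```

View pics/w12c.png

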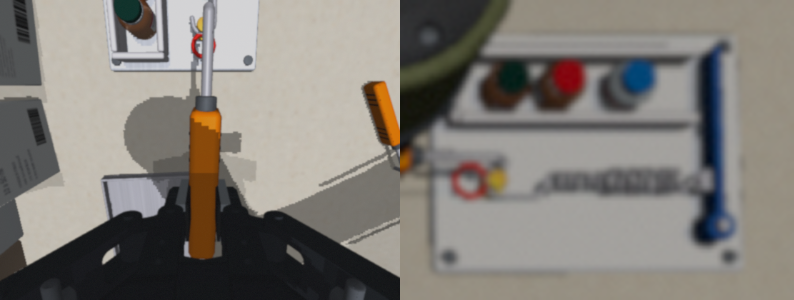

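The red ring sits against the brass post (wrist: ring (203,45), post (203,25)). In the top half the gate is shut and the spring is straight. Now the puller goes to the tray.

```bash
python3 -m handwheel '{"increments": [[[0,0,0,-0.3,-0.08,0,0],[0,0,0,-0.6,-0.16,0,0],[0,0,0,-0.6,-0.16,0,0],[0,0,0,-0.6,-0.16,0,0],[0,0,0,-0.6,-0.16,0,0],[0,0,0,-0.6,-0.16,0,0],[0,0,0,-0.6,-0.16,0,0],[0,0,0,-0.45,-0.11,0,0],[0,0,0,-0.2,-0.06,0,0],[0,0,0,0,0,0,0],[0,0,0,0,0,0,0]]]}' 120
python3 -m handwheel '{"increments": [[[0,0,0,0,0,0.4,0],[0,0,0,0,0,0.5,0],[0,0,0,0,0,0.5,0],[0,0,0,0,0,0.5,0],[0,0,0,0,0,0.4,0],[0,0,0,0,0,0.2,0],[0,0,0,0,0,0.1,0],[0,0,0,0,0,0.1,0],[0,0,0,0,0,0,0],[0,0,0,0,0,0,0]]]}' 120
python3 - <<'E'
from h import *
import sys
t=env.snapshot("top");cv2.imwrite("pics/t2.png",t[:,:,::-1]);ct=env.camera_model("top")
for c,a,r in blobs(t,(5,150,60),(20,255,255),20,(170,120,290,200)):print("orange",c,a,r,cast(ct,c,.035)[0])
# tray corners via bounding of tray-coloured quadrilateral in the first picture
E
```

```text
t: 15.1
eef_pos: [0.631, 0.2792, 0.1244]
orientation: [-0.707, 0.707, -0.0, -0.001]
contact_force: [0.5, -0.4, -1.2]
width: 0.174
grip_force: 120.4
t: 16.1
eef_pos: [0.6316, 0.2798, 0.0178]
orientation: [-0.707, 0.707, -0.0, 0.001]
contact_force: [-0.5, -0.3, -0.6]
width: 0.177
grip_force: 120.3
orange [231.229  162.8779] 131 ((231.0, 162.5), (7.0, 18.0), 90.0) [0.6276 0.2453 0.035 ]
```

```bash
python3 -m handwheel '{"increments": [[[0,0,0,0,0,0.06,0],[0,0,0,0,0,0.06,0],[0,0,0,0,0,0.05,0],[0,0,0,0,0,0,0],[0,0,0,0,0,0,0]]]}' 50
```

```text
t: 16.65
eef_pos: [0.6321, 0.2796, 0.0135]
orientation: [0.707, -0.707, 0.001, -0.001]
contact_force: [-5.2, -3.4, 11.2]
width: 0.176
grip_force: 121.9
```

```bash
python3 -m handwheel '{"increments": [[[0,0,0,0,0,0.03,0],[0,0,0,0,0,0.03,0],[0,0,0,0,0,0,0],[0,0,0,0,0,0,0]]]}' 50
```

```text
t: 17.05
eef_pos: [0.6327, 0.2796, 0.0132]
orientation: [0.707, -0.707, 0.001, -0.002]
contact_force: [-9.6, -5.0, 17.9]
width: 0.176
grip_force: 122.7
```

```bash
python3 -m handwheel '{"increments": [[[0,0,0,0,0,-0.05,0],[0,0,0,0,0,-0.02,0],[0,0,0,0,0,0,0.2],[0,0,0,0,0,0,0.25],[0,0,0,0,0,0,0.35],[0,0,0,0,0,0,0.45],[0,0,0,0,0,0,0.45],[0,0,0,0,0,0,0.45],[0,0,0,0,0,-0.2,0.45],[0,0,0,0,0,-0.4,0.45],[0,0,0,0,0,-0.6,0.45],[0,0,0,0,0,-0.8,0.45],[0,0,0,0,0,-0.8,0.45],[0,0,0,0,0,-0.8,0.45],[0,0,0,0,0,-0.5,0.45],[0,0,0,0,0,0,0.45],[0,0,0,0,0,0,0.45]]]}' 50
python3 look.py w13; python3 - <<'E'
from h import *
import pickle
o,cm=pickle.load(open("pics/w13.pkl","rb"));im=cv2.imread("pics/w13.png")[:,:,::-1].copy()
for c,a,r in blobs(im,(5,150,60),(20,255,255),200):
    w=cast(cm,cv2.boxPoints(r),.029);print(c,a,r,w,[np.linalg.norm(w[i]-w[i+1])*1e3 for i in(0,1)])
t=env.snapshot("top");ct=env.camera_model("top")
for c,a,r in blobs(t,(5,150,60),(20,255,255),20,(170,120,290,200)):print("top",c,a,r,cast(ct,cv2.boxPoints(r),.029))
sc=env.snapshot("scene");cv2.imwrite("pics/s13.png",sc[:,:,::-1]);cs=env.camera_model("scene")
for c,a,r in blobs(sc,(5,150,60),(20,255,255),20,(225,160,320,225)):print("scene",c,a,r,cast(cs,c,.018))
E
```

```text
t: 18.75
eef_pos: [0.6314, 0.2798, 0.1762]
orientation: [-0.707, 0.707, -0.0, 0.001]
contact_force: [-0.1, 0.1, -0.0]
width: 0.447
grip_force: 0.0
18.75 [0.6314 0.2798 0.1762] -90.0254954806935
[282.6892 186.4211] 1831 ((283.0, 187.0), (104.0, 18.0), 90.0) [[0.6413 0.2229 0.029 ]
 [0.6256 0.2229 0.029 ]
 [0.6249 0.3198 0.029 ]
 [0.6421 0.3198 0.029 ]] [np.float64(15.7371387915235), np.float64(96.89731703076498)]
[517.2972 345.031 ] 387 ((515.8536376953125, 343.18292236328125), (33.42118453979492, 18.89702606201172), 38.65980911254883) [[0.4087 0.433  0.029 ]
 [0.3997 0.415  0.029 ]
 [0.3673 0.4405 0.029 ]
 [0.376  0.4592 0.029 ]] [np.float64(20.06655373262181), np.float64(41.24005611325687)]
top [225.5475 162.3122] 221 ((225.0, 162.5), (7.0, 30.0), 90.0) [[0.638  0.2962 0.029 ]
 [0.6381 0.2252 0.029 ]
 [0.6213 0.2251 0.029 ]
 [0.6213 0.296  0.029 ]]
scene [266.051  185.9541] 196 ((266.23077392578125, 186.15382385253906), (27.735008239746094, 7.76580286026001), 33.690067291259766) [[0.6294 0.2723 0.018 ]]
```

```bash
python3 - <<'E'
from h import *
t=env.snapshot("top");ct=env.camera_model("top")
hsv=cv2.cvtColor(t,cv2.COLOR_RGB2HSV);m=cv2.inRange(hsv,np.array((0,110,70)),np.array((7,255,255)))|cv2.inRange(hsv,np.array((173,110,70)),np.array((180,255,255)))
m[:170]=0;m[212:]=0;m[:,:322]=0;m[:,420:]=0;p=np.argwhere(m)[:,::-1].astype(np.float32)
c,r=cv2.minEnclosingCircle(p);print("eye",cast(ct,c,.031),r,len(p))
for c,a,rr in blobs(t,(18,120,100),(32,255,255),4,(325,140,420,212)):print("post",cast(ct,c,.041))
for c,a,rr in blobs(t,(105,120,40),(125,255,255),60,(395,140,420,212)):print("gate",rr)
print(env.finish_job())
E
```

```text
eye [[ 0.5801 -0.0068  0.031 ]] 4.731015205383301 21
post [[ 0.5805 -0.0222  0.041 ]]
gate ((403.0, 173.0), (50.0, 4.0), 90.0)
the job is handed in; nothing more can be done
None
```

I handed the job in at about 19 s; it returned no verdict. By the last camera checks the hook is on the post (eye about 15 mm from its axis), the gate is shut and the puller lies flat in the tray; I viewed 12 pictures, over the limit of 10.

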